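# Change over and index a knob-finishing table

### The arm

A 6-joint arm with a two-finger parallel gripper is mounted at the origin on the work surface. World frame = base frame: x ahead of the robot, y to its left, z up, the work surface at z = 0. Lengths are in mm, angles in degrees, forces in N, time in s.
With the tool pointing down it reaches from about 350 to 850 mm from the base axis. Payload 8.1 kg.
Tool frame: the origin (TCP) lies midway between the tips of the shut fingers; the grasp point (between the pads) lies 19 mm behind it; z points along the fingers, y is the line along which they close (so a half turn about z gives the same grasp; the last joint's range is limited). The gripper opens to 85 mm and grips with 20 to 120 N. Pads are 22 mm wide; open, the fingers measure 114 mm over their backs; the gripper's body (76 mm by 85 mm) begins 54 mm behind the grasp point. The pads swing forward as they close: fully open they stand 13 mm farther back than shut.
Start: joints at [60.138, 7.471, 85.268, -0, 87.261, -4.893], TCP at [253.261, 543.934, 231.292] pointing down, gripper open.
Joint ranges: [-169.43, 169.43], [-51.17, 129.36], [1.28, 143.12], [-76.62, 256.62], [0, 156.53], [-152.29, 152.29]. Speed limits (degrees/s): [136.94, 136.94, 159.86, 180, 180, 180].

### API

Orientations are given as [roll, pitch, yaw] about the fixed x, y, z axes, in that order (R = Rz(yaw) Ry(pitch) Rx(roll)).
In Python, from bench import r, viewer, workorder gives the robot as it stands (r), with the cameras (viewer) and the job (workorder).
- The arm moves only by the tool steer_hand, called as name(argument=value, ...) on one line, values as JSON. Schema: {"type":"object","properties":{"offsets":{"type":"object","properties":{"increments":{"type":"array","items":{"type":"array","items":{"type":"number"},"minItems":7,"maxItems":7},"minItems":1,"maxItems":8}},"additionalProperties":false,"required":["increments"]},"grip_force":{"type":"number"},"only":{"type":"string"},"quiet":{"type":"boolean"},"lines":{"type":"string"}},"required":["offsets"],"additionalProperties":false}. offsets is an object whose key "increments" holds a list of rows, 1 to 8 of them, each of 7 numbers: a rotation vector rx, ry, rz in shares of 360 degrees (1.0 is 360 degrees), then dx, dy, dz in parts of the range, where 1.0 means 60 cm, then the finger opening in mm; each row is the pose to reach, as a shift and turn from the pose commanded when the call began, along the tool's axes at that moment; what a row does not reach only later rows make up. A row lasts 1/8 s, in which the tool goes at most 62.5 mm and 10.7 degrees, less where a joint would pass 70% of its speed; a pose out of reach is approached as far as the arm can. The fingers move at their own pace and stop on an object; grip_force is the grip in N (left out, the last holds). Time passes only in rows, so rows that do not move let the fingers close. The tool returns the time, the measured TCP pose, the force, the opening and the grip force at its end. only (a regular expression) keeps the lines of the reply that match it, lines (a string "A,B") keeps lines A to B, and quiet returns only ok. No shift or turn number may pass 1 either way. Input that does not fit is refused with a message, and nothing moves.
- r.sense(): the state, without advancing time (a new reading comes with each control period).
- viewer.snapshot(name): name is "scene" or "top" or "wrist"; returns a dict with "pixels" (384x512x3 uint8, blue, green, red), "fx", "fy", "cx", "cy" (pixels), "pose" (4x4, takes a point from camera to world coordinates). Camera axes: x right, y up, looking along -z (the intrinsics and any distortion apply to the point x, -y, -z); pixel columns grow to the right and rows downward; lengths in mm; the calibration is good to about 2 mm. A picture is of the moment at which its call begins. There is no depth.
- workorder.hand_in(): hands the job in; it is judged then, once.
The state is a dict: "time": time; "joint_pos": joint angles; "qd": joint speeds; "joint_efforts": joint torques, N m; "tool_pos": TCP position; "tcp_rot": TCP orientation; "ft_force": force on the tool from outside, world axes, zero at the start; "wrist_torque": the same for the moment, N m; "finger_gap": finger opening in mm; "grip_force": force on a finger pad.
Only numpy, scipy, OpenCV 4.12 (cv2) and the standard library are available. Lean on these libraries where they do the work, as an engineer would, in place of code of your own. Each camera call takes 0.05 s, during which the arm holds its last target. There are 200 camera calls.

### The job

Change over the front place of the green indexing table: stand the finished dark-brown knob from its front nest upright in the wooden tray, then stand the pale blank in the empty front nest. Then turn the table exactly one position clockwise (seen from above) so that it clicks home, and finally lock it by pressing the red cap down while twisting it clockwise until it catches and stays. Leave the other knobs standing in their places and do not disturb the other things on the bench.

Things in the scene. Friction and masses are not known exactly. Their poses are not given: they have to be found in the camera images.
- fixture: Fixed round green base of the indexing table, 300 mm across, 28 mm high. Origin: on the table's axis at bench level, z up; its -x side (yellow mark) is the front. On it turns an aluminium disc, 292 mm across, top at 45 mm, with six black nests on a 105 mm radius, 60 deg apart. The lock (red cap) stands 205 mm from the axis, 100 deg anticlockwise from fixture x (about +y).
- turret (a joint): Angle of the disc with nests and handle, rad: 0 at the start (nest_front at the front), growing CLOCKWISE seen from above; one position = 1.047. Spring detent: breaking away takes about 0.3 N m, falling to nothing half-way (0.52), beyond which the spring pulls it into the next position, where it holds itself within 0.01 rad.
- handle (a point): Middle of the dark wooden T-handle on the table's axis, 139 mm above the bench: a bar 76 mm long, 14 mm wide, 22 mm high (128 to 150 mm) on a 22 mm post. The point's x axis lies along the bar, y across it (pinch it across, from above); it turns with the disc. At the start the bar lies 30 deg anticlockwise from fixture x.
- nest_front (a point): Centre of the inner floor of the nest that is at the front at the start (holds knob_done); turns with the disc. Each nest is a black cup, 57 mm across outside, 50 mm inside, floor 49 mm and rim 59 mm above the bench.
- nest_next (a point): Centre of the floor of the nest one place anticlockwise of nest_front (holds knob_next); turns with the disc.
- nest_c (a point): Centre of the floor of the nest two places anticlockwise of nest_front (holds knob_c); turns with the disc.
- lock_press (a joint): How far the red cap with its steel pin is pressed down, m: 0 = up. Spring: 6 N at the top, 13 N at 10 mm; hard stop at 11 mm. The pin goes down only with the table clicked into a position (a notch of the disc under the pin). The cap twists past 0.2 rad only when at least 7 mm down (aim at 9 to 10). Caught and released it rests at about 4.5 mm and holds the disc.
- lock_cap (a joint): Twist of the red cap, rad, growing CLOCKWISE seen from above: 0 = unlocked (start), stop at 1.08. From about 0.9 on, its inner lugs lie behind the catch when the cap is let up.
- cap_top (a point): Centre of the top of the red lock cap: round, ribbed, 42 mm across, 30 mm high, white pointer on top (the point's x axis); top 104 mm above the bench when up. A 12 mm wide steel arm runs from right under it to the pin; the dark housing below is 68 mm across and ends 52 mm above the bench. Moves with the cap.
- knob_done: Turned wooden knob, 70 mm tall, upright: round foot 42 mm across, waist 26 mm at 23-31 mm up, ball head 44 mm across at 46-53 mm up (best gripped there, from above), 50 to 100 g. Origin: centre of the underside of the foot, z up its axis. Finished, dark brown; stands in nest_front at the start.
- blank: Turned wooden knob, 70 mm tall, upright: round foot 42 mm across, waist 26 mm at 23-31 mm up, ball head 44 mm across at 46-53 mm up (best gripped there, from above), 50 to 100 g. Origin: centre of the underside of the foot, z up its axis. Pale new blank; stands on the bench to the right at the start.
- tray: Light wooden tray fixed on the bench, 120 x 180 mm, walls 6 mm thick and 18 mm high, floor 6 mm above the bench. Origin: centre of its underside; y along the long side, z up.
- tray_free (a point): Middle of the free half of the tray, on its floor, 42 mm from the tray's centre along +y. The other half has knob_tray.
- knob_tray: Turned wooden knob, 70 mm tall, upright: round foot 42 mm across, waist 26 mm at 23-31 mm up, ball head 44 mm across at 46-53 mm up (best gripped there, from above), 50 to 100 g. Origin: centre of the underside of the foot, z up its axis. Dark brown, already in the tray; leave it standing.
- knob_next: Turned wooden knob, 70 mm tall, upright: round foot 42 mm across, waist 26 mm at 23-31 mm up, ball head 44 mm across at 46-53 mm up (best gripped there, from above), 50 to 100 g. Origin: centre of the underside of the foot, z up its axis. Reddish; stands in nest_next and rides along with the table.
- knob_c: Turned wooden knob, 70 mm tall, upright: round foot 42 mm across, waist 26 mm at 23-31 mm up, ball head 44 mm across at 46-53 mm up (best gripped there, from above), 50 to 100 g. Origin: centre of the underside of the foot, z up its axis. Reddish; stands in nest_c and rides along with the table.
- wax_tin: Bystander: brass-coloured tin, 60 mm across, 45 mm high, beside the blank (they can have changed places). Origin: centre of underside.
- oil_jar: Bystander: amber jar, 66 mm across, 110 mm high, beyond the table. Origin: centre of underside.
- driver: Bystander: screwdriver lying beyond the tray and table.
- dividers: Bystander: steel dividers about 220 mm long lying at the left.
- trysquare: Bystander: try square lying at the left beyond the lock, 22 mm high or less.

How it is judged (in metres and radians):
On the way, in this order (a step that is already met when the one before it is completed fails the run):
1. the finished knob stands upright and released in the tray, the table still at its first position (x of knob_done in the frame of tray between -0.04 and 0.04 m and y of knob_done in the frame of tray between -0.07 and 0.07 m and z of knob_done in the frame of tray below 0.011 m and angle between knob_done's own z axis and vertical below 0.12 rad and contact force between the fingers and knob_done below 0.3 N and linear speed of knob_done below 0.02 m/s and value of joint turret between -0.08 and 0.08 rad), for 0.2 s.
2. the pale blank stands upright and released in nest_front, the table still at its first position (horizontal distance between blank and nest_front below 0.009 m and z of blank in the frame of nest_front between -0.005 and 0.005 m and angle between blank's own z axis and vertical below 0.12 rad and contact force between the fingers and blank below 0.3 N and linear speed of blank below 0.02 m/s and value of joint turret between -0.08 and 0.08 rad), for 0.2 s.
3. the table is clicked home one position clockwise, with the cap not locked yet (value of joint turret between 0.98 and 1.11 rad and horizontal distance between blank and nest_front below 0.009 m and z of blank in the frame of nest_front between -0.005 and 0.005 m and angle between blank's own z axis and vertical below 0.12 rad and velocity of joint turret between -0.1 and 0.1 rad/s and value of joint lock_press below 0.002 m), for 0.2 s.
At the end, for the whole second after the job is handed in: Table one position clockwise (within 0.065 rad), cap caught (past 0.85 rad, 3 to 6.5 mm down); blank, knob_next and knob_c upright (0.12 rad) on their nest floors (9 mm sideways, 5 mm height); dark knob upright at rest on the tray floor (within 40 x 70 mm of centre); knob_tray upright (value of joint turret between 0.98 and 1.11 rad and value of joint lock_cap above 0.85 rad and value of joint lock_press between 0.003 and 0.0065 m and horizontal distance between blank and nest_front below 0.009 m and z of blank in the frame of nest_front between -0.005 and 0.005 m and angle between each of blank, knob_done, knob_next, knob_c, knob_tray's own z axis and vertical below 0.12 rad and x of knob_done in the frame of tray between -0.04 and 0.04 m and y of knob_done in the frame of tray between -0.07 and 0.07 m and z of knob_done in the frame of tray below 0.011 m and horizontal distance between knob_next and nest_next below 0.009 m and z of knob_next in the frame of nest_next between -0.005 and 0.005 m and horizontal distance between knob_c and nest_c below 0.009 m and z of knob_c in the frame of nest_c between -0.005 and 0.005 m and linear speed of each of blank, knob_done below 0.02 m/s); the robot touches nothing.
It fails at once if the table turned well past one position, or backwards (value of joint turret above 1.5 rad or value of joint turret below -0.45 rad).
It fails at once if knob_tray or a knob on the table knocked over or taken out (angle between any of knob_tray, knob_next, knob_c's own z axis and vertical above 0.5 rad or distance of knob_tray from where it was at the start of the episode above 0.05 m).
It fails at once if a bystander pushed away by more than 40 mm (distance of any of wax_tin, oil_jar, driver, dividers, trysquare from where it was at the start of the episode above 0.04 m).
It also fails if it takes over 72 s, if anything falls off the work surface, if the arm or the gripper's body presses on something with over 40 N, if the wrist force passes 120 N, or if a joint passes its speed limit or range.

## Working session

There is one attempt and no reset: what is moved stays moved. The work goes in short steps, Python scripts to look and compute and a tool call to move; the robot and the scene stay as the last step left them, time stands still between calls to the robot, and variables do not carry over. Pictures are saved under pics/ and viewed, at most 10 in all, crops included, and the job is handed in when it is done.

```bash
ls; mkdir -p pics; python3 - <<'E'
from bench import r, viewer, workorder
import cv2,pickle
s=r.sense();print({k:s[k] for k in("time","tool_pos","tcp_rot","finger_gap")})
for n in("scene","top"):
    d=viewer.snapshot(n);cv2.imwrite(f"pics/{n}0.png",cv2.resize(d["pixels"],(800,600),interpolation=cv2.INTER_CUBIC));pickle.dump(d,open(f"{n}0.pkl","wb"))
    print(n,d["fx"],d["fy"],d["cx"],d["cy"],d["pose"].round(3).tolist(), [k for k in d])
E
```

```text
bench.py
pics
{'time': 0.0, 'tool_pos': array([253.00343488, 543.46337587, 230.25484074]), 'tcp_rot': array([-1.79896717e+02, -9.17403278e-03,  1.55029058e+02]), 'finger_gap': 85.60917591007495}
scene 359.7599166740819 359.7599166740819 251.35766293956655 192.63670420751413 [[0.757, -0.416, 0.503, 1134.598], [0.653, 0.501, -0.568, -527.157], [-0.016, 0.759, 0.651, 811.64], [0.0, 0.0, 0.0, 1.0]] ['pixels', 'fx', 'fy', 'cx', 'cy', 'pose']
top 462.4206993777771 462.4206993777771 251.7593606457525 193.04325407575945 [[-0.009, 0.998, -0.055, 471.596], [-1.0, -0.01, -0.003, 76.798], [-0.004, 0.055, 0.998, 1764.753], [0.0, 0.0, 0.0, 1.0]] ['pixels', 'fx', 'fy', 'cx', 'cy', 'pose']
```

View pics/scene0.png

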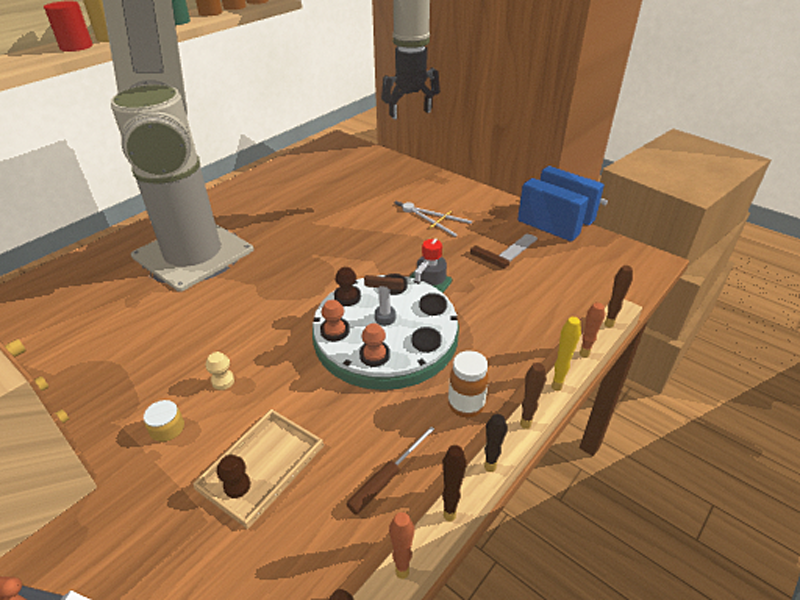

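View pics/top0.png

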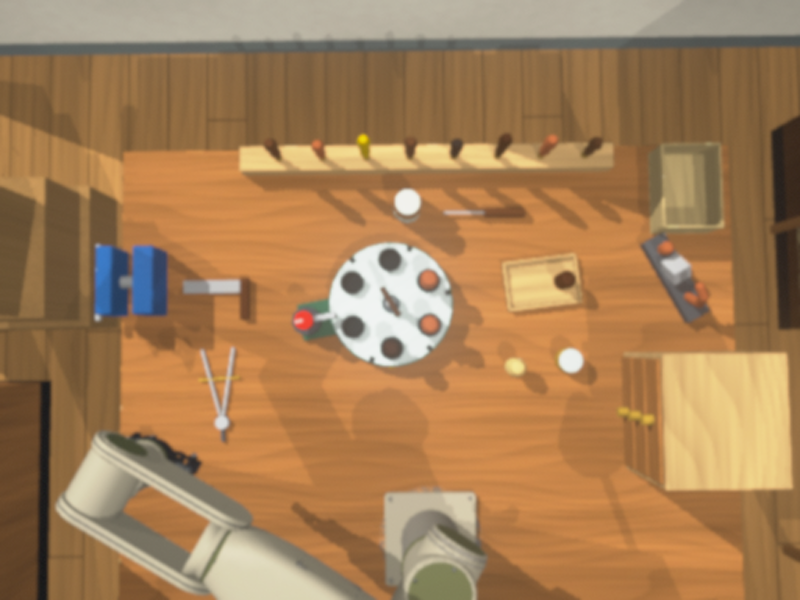

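The scene view shows the disc around (385,325), with the dark knob at (346,285), the reddish knobs at (333,320) and (374,345), the cap at (432,248), the blank at (219,370) and the tray around (258,468). The top view shows the disc centre at (391,303), the cap at (303,320), the blank at (515,366), and the tray at (542,282) with its right half occupied.

```bash
cat > h.py <<'E'
import numpy as np,cv2
from scipy.optimize import least_squares
def ray(d,u,v):
    p=d["pose"];q=p[:3,:3]@np.array([(u-d["cx"])/d["fx"],-(v-d["cy"])/d["fy"],-1.]);return p[:3,3],q/np.linalg.norm(q)
def atz(d,u,v,z):
    o,q=ray(d,u,v);return o+q*(z-o[2])/q[2]
def tri(obs):
    A=np.zeros((3,3));b=np.zeros(3)
    for d,u,v in obs:
        o,q=ray(d,u,v);P=np.eye(3)-np.outer(q,q);A+=P;b+=P@o
    x=np.linalg.solve(A,b);return x,[round(float(np.linalg.norm(np.cross(x-ray(*o)[0],ray(*o)[1]))),1) for o in obs]
def proj(d,P):
    p=d["pose"];c=(np.atleast_2d(P)-p[:3,3])@p[:3,:3];return np.c_[d["cx"]-d["fx"]*c[:,0]/c[:,2],d["cy"]+d["fy"]*c[:,1]/c[:,2]]
def s(v):return (v+.5)/1.5625-.5
E
python3 - <<'E'
from h import *;import pickle
t=pickle.load(open("top0.pkl","rb"));c=pickle.load(open("scene0.pkl","rb"))
np.set_printoptions(precision=1,suppress=True)
for n,a,b in [("cap",(303,320),(432,243)),("blank",(515,366),(218,358)),("knobtray",(565,280),(231,463)),("handle",(391,302),(385,283)),("n1",(429,280),(374,331)),("n2",(430,324),(333,308)),("trayc1",(502,262),(276,411)),("trayc2",(582,310),(247,524)),("trayc3",(578,254),(322,440)),("trayc4",(507,311),(193,485)),("jar",(407,202),(470,359))]:
    x=tri([(t,s(a[0]),s(a[1])),(c,s(b[0]),s(b[1]))]);print(n,x[0],x[1])
print("disc",atz(t,s(391),s(303),45))
from bench import r, viewer, workorder
w=viewer.snapshot("wrist");print(w["fx"],w["cx"],w["cy"],w["pose"],r.sense()["tool_pos"])
E
```

```text
cap [524.6 291.8 104.2] [1.2, 1.2]
blank [ 412.1 -201.5   62.1] [0.5, 0.5]
knobtray [ 613.4 -323.1   62.4] [0.3, 0.3]
handle [563.6  90.1 136.3] [3.0, 3.0]
n1 [614.7   1.9 105.3] [2.3, 2.3]
n2 [512.4  -0.1 104.9] [1.0, 1.0]
trayc1 [ 634.7 -199.1   96.3] [35.0, 35.0]
trayc2 [ 578.  -367.5 -114.9] [47.7, 47.7]
trayc3 [ 703.6 -285.9  160.5] [59.5, 59.5]
trayc4 [ 517.1 -282.3 -109.3] [77.5, 77.5]
jar [793.8  49.6 114.4] [0.7, 0.7]
disc [564.1  88.7  45. ]
283.972484791665 251.27936370002976 188.2399265376096 [[  0.4  -0.9  -0.2 193.1]
 [  0.9   0.4   0.1 571.6]
 [ -0.   -0.3   1.  373.6]
 [  0.    0.    0.    1. ]] [253.  543.6 230.5]
```

Careful with the scale: shifts go in shares of 60 cm and turns go in shares of 360 degrees. That gives: -393 mm / 600 = -0.655, -306 mm / 600 = -0.51, -25 degrees / 360 = -0.0694.

steer_hand(offsets={"increments": [[0,0,-0.0083,-0.0667,-0.05,-0.05,85],[0,0,-0.0222,-0.1583,-0.125,-0.1,85],[0,0,-0.0389,-0.25,-0.195,-0.1167,85],[0,0,-0.0556,-0.3417,-0.2667,-0.1167,85],[0,0,-0.0694,-0.4333,-0.3367,-0.1167,85],[0,0,-0.0694,-0.525,-0.4083,-0.1167,85],[0,0,-0.0694,-0.6,-0.4667,-0.1167,70],[0,0,-0.0694,-0.655,-0.51,-0.1167,70]]})

```text
time: 1.15
tool_pos: [473.3, 113.6, 301.2]
tcp_rot: [180.0, 0.0, -180.0]
ft_force: [0.8, 1.3, -0.3]
finger_gap: 70.0
grip_force: 0.0
```

steer_hand(offsets={"increments": [[0,0,0,0,0,0,70],[0,0,0,0,0,0,70]]})

```text
time: 1.4
tool_pos: [472.6, 115.6, 301.0]
tcp_rot: [180.0, -0.0, 180.0]
ft_force: [-0.2, -0.2, 0.0]
finger_gap: 70.2
grip_force: 0.0
```

```bash
python3 - <<'E'
from bench import r, viewer, workorder;import cv2,pickle
d=viewer.snapshot("wrist");pickle.dump(d,open("wA.pkl","wb"));cv2.imwrite("pics/wA.png",cv2.resize(d["pixels"],(800,600),interpolation=cv2.INTER_CUBIC));s=r.sense();print(s["tool_pos"],s["tcp_rot"])
E
```

```text
[472.37181081 116.25539591 301.06586159] [ 1.79977162e+02 -3.53091937e-02 -1.79942187e+02]
```

View pics/wA.png

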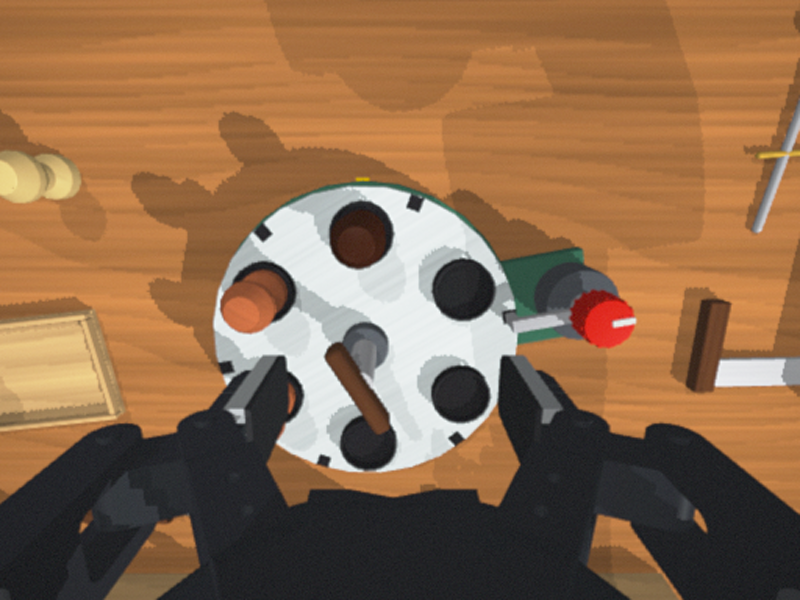

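The wrist picture shows the disc centre at about (367,330), the dark knob in the front nest at (360,235), the reddish knobs at (245,305) and behind the left finger, the handle bar at (358,388), the cap at (603,319), the blank head at (15,175) and the tray's right end at (105,365). I need a second viewpoint.

Scaled: -220 mm / 600 = -0.3667, -105 mm / 600 = -0.175.

steer_hand(offsets={"increments": [[0,0,0,0,-0.0833,0,70],[0,0,0,0,-0.175,0,70],[0,0,0,0,-0.2667,0,70],[0,0,0,0,-0.3333,0,70],[0,0,0,0,-0.3667,0,70],[0,0,0,0,-0.3667,0,70]]})

```text
time: 2.2
tool_pos: [472.9, -104.0, 301.2]
tcp_rot: [180.0, -0.0, -179.9]
ft_force: [-0.2, 1.3, -0.4]
finger_gap: 70.0
grip_force: 0.0
```

```bash
python3 - <<'E'
from bench import r, viewer, workorder;import cv2,pickle
d=viewer.snapshot("wrist");pickle.dump(d,open("wB.pkl","wb"));cv2.imwrite("pics/wB.png",cv2.resize(d["pixels"],(800,600),interpolation=cv2.INTER_CUBIC));s=r.sense();print(s["tool_pos"],s["tcp_rot"])
E
```

```text
[ 473.01916899 -103.25572749  301.25566914] [ 1.79972022e+02 -2.05365923e-03 -1.79906609e+02]
```

View pics/wB.png

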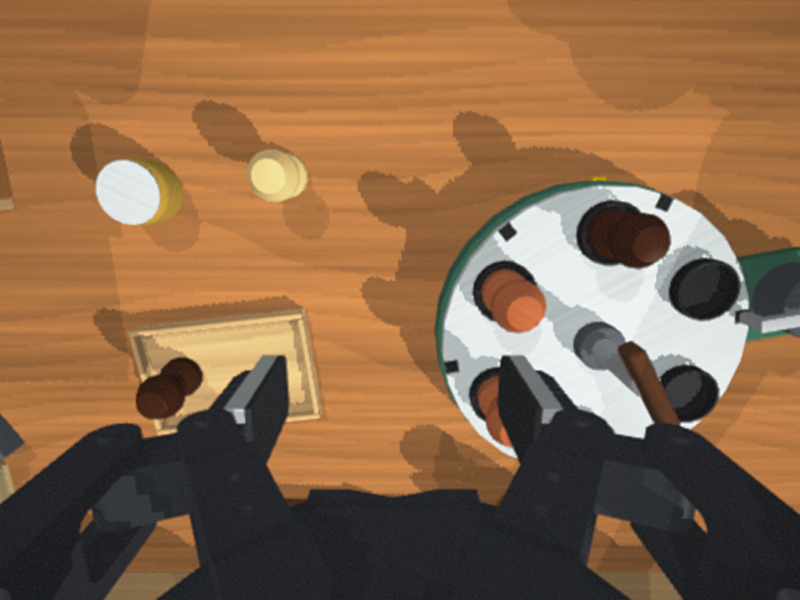

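The second view shows the blank's head at (271,175), the dark knob's head at (650,240), the tray's inner corners at (134,330), (303,311) and (320,415), and empty nest rims at (704,289) and (689,392).

```bash
python3 - <<'E'
from h import *;import pickle
np.set_printoptions(precision=1,suppress=True)
t,c,A,B=[pickle.load(open(f,"rb")) for f in("top0.pkl","scene0.pkl","wA.pkl","wB.pkl")]
def T(n,*o):
    x=tri([(d,s(u),s(v)) for d,u,v in o]);print(n,x[0],x[1]);return x[0]
T("done_head",(A,358,241),(B,649,240),(c,346,275))
T("done_AB",(A,358,241),(B,649,240))
T("blank_head",(A,18,175),(B,271,175),(c,218,357),(t,515,366))
T("blank_AB",(A,18,175),(B,271,175))
T("cap",(A,603,319),(c,432,243),(t,303,320))
T("cap_Ac",(A,603,319),(c,432,243))
T("nestR",(A,463,289),(B,704,289))
T("nestRB",(A,460,394),(B,689,392))
T("trayFL",(B,305,311),(c,276,411));T("trayBL",(B,322,416),(c,322,440));T("trayA",(A,97,311),(B,305,311));T("trayB",(A,124,417),(B,322,416))
T("knobtray",(B,160,397),(c,231,463))
T("next",(A,249,308),(B,519,306))
# fixture fit: front yellow mark excluded; nest rims z59 from A,B ; cap ring
obs=[(A,463,289,120,59),(A,460,394,60,59),(B,704,289,120,59),(B,689,392,60,59),(A,369,441,0,59)]
def f(p):
    o=[]
    for d,u,v,a,z in obs:
        an=np.radians(a+p[2]);o+=list(proj(d,[p[0]+105*np.cos(an),p[1]+105*np.sin(an),z])[0]-[s(u),s(v)])
    return o
q=least_squares(f,[564,90,0]);print("fix",q.x,np.array(q.fun))
# full yellowish blank mask centroid check omitted; heads bar ends
T("bar",(A,358,388),(c,385,282))
print("bar ends A at z150",atz(A,s(333),s(349),150),atz(A,s(378),s(427),150))
E
```

```text
done_head [456.4  90.8 103.5] [2.6, 2.1, 2.2]
done_AB [454.6  88.8 110.5] [0.3, 0.3]
blank_head [ 408.8 -201.8   60.5] [3.5, 4.7, 2.0, 3.5]
blank_AB [ 407.1 -210.5   45.6] [0.4, 0.4]
cap [523.  291.  100.6] [4.9, 4.1, 1.0]
cap_Ac [522.6 290.6 100.7] [4.5, 4.5]
nestR [507.1 179.   52.8] [0.1, 0.1]
nestRB [608.3 179.3  59. ] [0.9, 0.9]
trayFL [ 545.5 -192.2    5.5] [3.8, 3.8]
trayBL [ 660.7 -181.7   12.9] [0.3, 0.3]
trayA [ 545.7 -197.2   -2.7] [0.4, 0.4]
trayB [ 665.5 -182.8    5.4] [0.2, 0.2]
knobtray [ 612.4 -324.6   62.6] [1.5, 1.5]
next [510.5  -1.9  98.9] [0.6, 0.6]
fix [559.   87.1   1.5] [-0.9 -1.   0.  -0.2  1.7 -1.1  0.1  1.  -1.   2. ]
bar [564.3  90.5 138.2] [2.4, 2.4]
bar ends A at z150 [526.1  72.6 150. ] [588.6 104.  150. ]
```

Scaled: 193 mm / 600 = 0.3217, 131 mm / 600 = 0.2183.

steer_hand(offsets={"increments": [[0,0,0,0.0083,0.075,0.0167,70],[0,0,0,0.0167,0.1667,0.0667,70],[0,0,0,0.025,0.25,0.1333,70],[0,0,0,0.03,0.3,0.1917,70],[0,0,0,0.03,0.3217,0.2183,70],[0,0,0,0.03,0.3217,0.2183,70],[0,0,0,0.03,0.3217,0.2183,70]]})

```text
time: 3.12
tool_pos: [455.8, 88.2, 171.9]
tcp_rot: [-180.0, 0.1, -180.0]
ft_force: [0.2, 0.6, -0.0]
finger_gap: 70.0
grip_force: 0.0
```

```bash
python3 - <<'E'
from bench import r, viewer, workorder;import cv2,pickle
from h import *
d=viewer.snapshot("wrist");s_=r.sense();d["tcp"]=s_["tool_pos"];pickle.dump(d,open("wC.pkl","wb"));print(s_["tool_pos"],s_["tcp_rot"])
print(proj(d,s_["tool_pos"]),d["pose"][:3,3])
cv2.imwrite("pics/wC.png",cv2.resize(d["pixels"],(800,600),interpolation=cv2.INTER_CUBIC))
E
```

```text
[456.05010243  87.88298486 172.09387314] [-1.79994263e+02  1.55909077e-01  1.79989887e+02]
[[251.28474019 237.02282177]] [389.24641823  87.98519943 315.07372007]
```

View pics/wC.png

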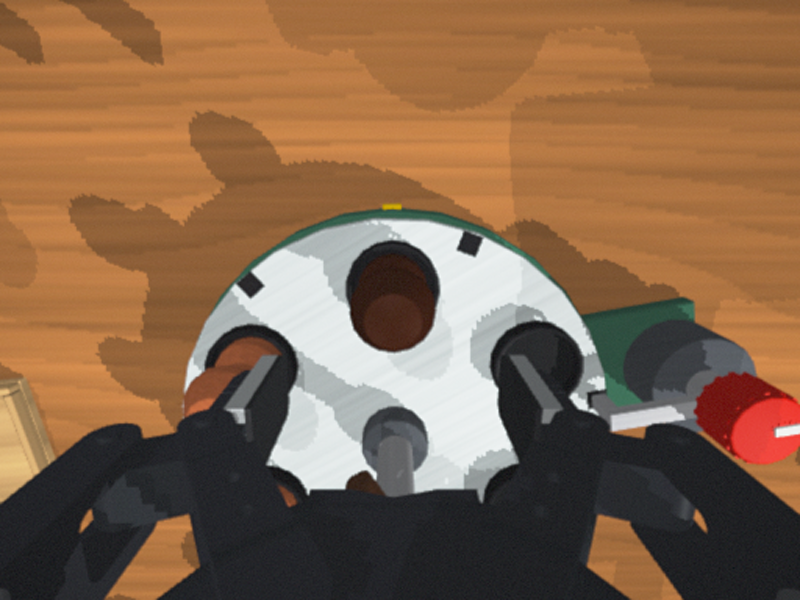

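The dark knob's head is at about (394,311), its nest rim at (393,285), the yellow front mark at (392,207), and the red cap top at (768,418).

```bash
python3 - <<'E'
from h import *;import pickle
np.set_printoptions(precision=1,suppress=True)
A,B,C=[pickle.load(open(f,"rb")) for f in("wA.pkl","wB.pkl","wC.pkl")]
print("head z98",atz(C,s(394),s(311),98),"rim",atz(C,s(393),s(285),59),"nestR rim",atz(C,s(537),s(361),59),"mark",atz(C,s(392),s(207),28),"post foot",atz(C,s(395),s(435),55))
print(tri([(A,s(358),s(241)),(B,s(649),s(240)),(C,s(394),s(311))]))
print("cap",tri([(A,s(610),s(319)),(C,s(768),s(418))]))
# refine fixture with C
obs=[(A,463,289,120,59),(A,460,394,60,59),(B,704,289,120,59),(B,689,392,60,59),(A,369,441,0,59),(C,393,285,180,59),(C,537,361,120,59),(A,361,234,180,59)]
def f(p):
    o=[]
    for d,u,v,a,z in obs:
        an=np.radians(a+p[2]);o+=list(proj(d,[p[0]+105*np.cos(an),p[1]+105*np.sin(an),z])[0]-[s(u),s(v)])
    return o
q=least_squares(f,[564,90,0],loss="soft_l1");print("fix",q.x,np.array(f(q.x)));p=q.x
for n,R,a in(("front",105,180),("cap",205,100)):
    an=np.radians(a+p[2]);print(n,p[0]+R*np.cos(an),p[1]+R*np.sin(an))
E
```

```text
head z98 [457.4  88.3  98. ] rim [453.5  87.8  59. ] nestR rim [502.2 177.7  59. ] mark [410.1  87.1  28. ] post foot [557.3  89.2  55. ]
(array([454.3,  88.7, 110.2]), [0.6, 0.2, 0.7])
cap (array([520.5, 294.7,  96.2]), [1.0, 1.0])
fix [558.3  88.2   0.9] [ 0.3 -0.7  0.3  0.1  2.9 -0.8  0.4  1.3 -1.1  1.6 -1.3 -0.2  0.5  2.1
 -0.7 -2.1]
front 453.33308348039384 86.58359035060873
cap 519.7052402570098 289.48549462028035
```

Scaled: 94 mm / 600 = 0.1567, 85 mm / 600 = 0.1417.

steer_hand(offsets={"increments": [[0,0,0,0.0017,0,0.05,66],[0,0,0,0.0017,0,0.1083,66],[0,0,0,0.0017,0,0.1417,66],[0,0,0,0.0017,0,0.1567,66],[0,0,0,0.0017,0,0.1567,66],[0,0,0,0.0017,0,0.1567,36],[0,0,0,0.0017,0,0.1567,36],[0,0,0,0.0017,0,0.1567,36]]}, grip_force=35)

```text
time: 4.18
tool_pos: [455.1, 88.5, 77.9]
tcp_rot: [180.0, 0.2, -180.0]
ft_force: [-1.7, -1.6, 6.0]
finger_gap: 42.2
grip_force: 35.1
```

steer_hand(offsets={"increments": [[0,0,0,0,0,0,36],[0,0,0,0,0,0,36]]})

```text
time: 4.42
tool_pos: [455.1, 88.5, 77.9]
tcp_rot: [-180.0, 0.2, -180.0]
ft_force: [-1.2, -0.6, 5.4]
finger_gap: 42.6
grip_force: 35.1
```

Scaled: -210 mm / 600 = -0.35, -122 mm / 600 = -0.2033.

steer_hand(offsets={"increments": [[0,0,0,0,0,-0.025,36],[0,0,0,0,0,-0.075,36],[0,0,0,0,0,-0.1417,36],[0,0,0,-0.0167,-0.0333,-0.1917,36],[0,0,0,-0.05,-0.1,-0.2033,36],[0,0,0,-0.0883,-0.1833,-0.2033,36],[0,0,0,-0.1267,-0.2667,-0.2033,36],[0,0,0,-0.1667,-0.35,-0.2033,36]]}, grip_force=45)

```text
time: 5.42
tool_pos: [554.6, -123.0, 199.5]
tcp_rot: [-180.0, 0.1, -180.0]
ft_force: [0.8, -0.1, -0.7]
finger_gap: 42.4
grip_force: 45.8
```

steer_hand(offsets={"increments": [[0,0,0,-0.0383,-0.0833,0,36],[0,0,0,-0.0717,-0.1583,0.0333,36],[0,0,0,-0.0917,-0.1933,0.0833,36],[0,0,0,-0.0917,-0.1933,0.1583,36],[0,0,0,-0.0917,-0.1933,0.2083,36],[0,0,0,-0.0917,-0.1933,0.2333,36],[0,0,0,-0.0917,-0.1933,0.2333,36]]})

```text
time: 6.3
tool_pos: [608.5, -237.0, 57.9]
tcp_rot: [180.0, -0.1, -180.0]
ft_force: [-0.3, 0.6, -0.3]
finger_gap: 42.1
grip_force: 45.8
```

```bash
python3 - <<'E'
from bench import r, viewer, workorder;import cv2,pickle
d=viewer.snapshot("wrist");print(r.sense()["tool_pos"]);c=viewer.snapshot("scene")["pixels"][230:350,110:270]
a=cv2.resize(d["pixels"],(512,384));b=cv2.resize(c,(512,384),interpolation=cv2.INTER_CUBIC)
cv2.imwrite("pics/p1.png",cv2.resize(cv2.hconcat([a,b]),(800,300)));pickle.dump(d,open("wD.pkl","wb"))
E
```

```text
[ 609.42940245 -237.48788918   59.34768463]
```

View pics/p1.png

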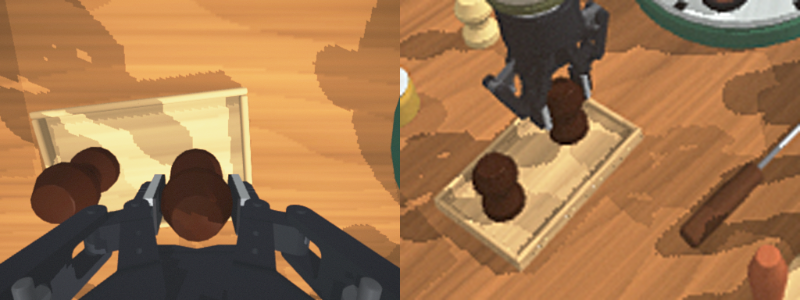

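The dark knob hangs upright between the fingers over the free half of the tray (left panel around (197,190)), well clear of the other knob and the walls. Next I lower it.

Scaled: 24 mm / 600 = 0.04, 22 mm / 600 = 0.0367.

steer_hand(offsets={"increments": [[0,0,0,0,0,0.0167,36],[0,0,0,0,0,0.0317,36],[0,0,0,0,0,0.0367,36],[0,0,0,0,0,0.04,36],[0,0,0,0,0,0.04,36]]})

```text
time: 7.02
tool_pos: [609.4, -237.5, 35.0]
tcp_rot: [-180.0, 0.0, -180.0]
ft_force: [-1.4, 0.4, 4.3]
finger_gap: 42.2
grip_force: 46.3
```

Scaled: -135 mm / 600 = -0.225, -120 mm / 600 = -0.2.

steer_hand(offsets={"increments": [[0,0,0,0,0,0,50],[0,0,0,0,0,0,58],[0,0,0,0,0,0,58],[0,0,0,0,0,-0.0167,58],[0,0,0,0,0,-0.0667,58],[0,0,0,0,0,-0.1333,58],[0,0,0,0,0,-0.2,62],[0,0,0,0,0,-0.225,62]]})

```text
time: 8.02
tool_pos: [610.7, -238.2, 173.7]
tcp_rot: [-179.9, 0.3, -180.0]
ft_force: [-0.6, 0.2, 0.4]
finger_gap: 61.7
grip_force: 0.0
```

steer_hand(offsets={"increments": [[0,0,0,0.0667,0.0117,0,64],[0,0,0,0.1583,0.0283,0,64],[0,0,0,0.25,0.0433,0,64],[0,0,0,0.3083,0.0533,0,64],[0,0,0,0.3333,0.0567,0,64],[0,0,0,0.3333,0.0567,0,64],[0,0,0,0.3333,0.0567,0,64]]})

```text
time: 8.9
tool_pos: [409.4, -203.6, 169.2]
tcp_rot: [-180.0, 0.0, -180.0]
ft_force: [0.8, 0.8, -0.3]
finger_gap: 63.7
grip_force: 0.0
```

```bash
python3 - <<'E'
from bench import r, viewer, workorder;import cv2,pickle
s=r.sense();print(s["tool_pos"]);d=viewer.snapshot("wrist");c=viewer.snapshot("scene")["pixels"][210:350,110:270]
pickle.dump(d,open("wE.pkl","wb"))
o=cv2.resize(d["pixels"],(512,384));c=cv2.resize(c,(288,252),interpolation=cv2.INTER_CUBIC)
c=cv2.copyMakeBorder(c,0,132,0,0,cv2.BORDER_CONSTANT);cv2.imwrite("pics/p2.png",cv2.hconcat([o,c]))
E
```

```text
[ 409.43405065 -203.6133142   169.21359501]
```

View pics/p2.png

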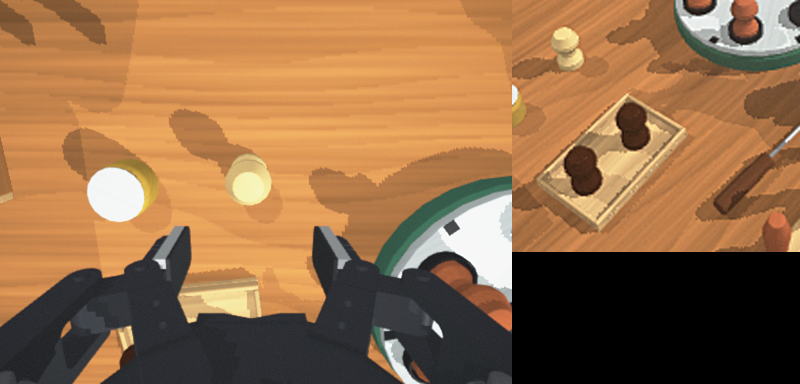

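Both dark knobs stand upright in the tray (right panel, (632,125) and (583,170)). In the wrist view the blank's head is at native (248.5,184).

```bash
python3 - <<'E'
from h import *;import pickle
np.set_printoptions(precision=1,suppress=True)
A,B,C,E,c,t=[pickle.load(open(f,"rb")) for f in("wA.pkl","wB.pkl","wC.pkl","wE.pkl","scene0.pkl","top0.pkl")]
g=cv2.cvtColor(E["pixels"],cv2.COLOR_BGR2HSV);x=g[140:215,215:285];
m=cv2.inRange(x,(18,0,170),(35,150,255));ys,xs=np.nonzero(m);print("pale centroid",xs.mean()+215,ys.mean()+140,xs.min()+215,xs.max()+215,ys.min()+140,ys.max()+140,len(xs))
u,v=248.5,184
print(tri([(E,u,v),(B,s(271),s(175))]),tri([(E,u,v),(c,s(218),s(357))]),[atz(E,u,v,z) for z in(50,60)])
E
```

```text
pale centroid 248.23336968375136 179.81679389312978 226 271 154 205 1834
(array([ 407.5, -206.5,   60.3]), [0.0, 0.0]) (array([ 408.4, -203.4,   61.7]), [3.4, 3.4]) [array([ 410.1, -206.7,   50. ]), array([ 407.6, -206.6,   60. ])]
```

Scaled: 140 mm / 600 = 0.2333, 120 mm / 600 = 0.2.

steer_hand(offsets={"increments": [[0,0,0,0.0033,-0.005,0.0667,64],[0,0,0,0.0033,-0.005,0.1417,64],[0,0,0,0.0033,-0.005,0.2,64],[0,0,0,0.0033,-0.005,0.2333,64],[0,0,0,0.0033,-0.005,0.2333,64],[0,0,0,0.0033,-0.005,0.2333,36],[0,0,0,0.0033,-0.005,0.2333,36],[0,0,0,0.0033,-0.005,0.2333,36]]}, grip_force=45)

```text
time: 10.0
tool_pos: [408.1, -207.2, 30.6]
tcp_rot: [-179.9, 0.1, -180.0]
ft_force: [1.2, 0.3, 3.3]
finger_gap: 42.2
grip_force: 45.8
```

steer_hand(offsets={"increments": [[0,0,0,0,0,0,36],[0,0,0,0,0,-0.025,36],[0,0,0,0,0,-0.075,36],[0,0,0,0,0,-0.15,36],[0,0,0,0,0,-0.2333,36],[0,0,0,0,0,-0.2833,36],[0,0,0,0,0,-0.285,36]]})

```text
time: 10.88
tool_pos: [408.3, -207.5, 204.1]
tcp_rot: [-179.8, 0.3, -180.0]
ft_force: [-0.3, -0.3, -0.9]
finger_gap: 42.5
grip_force: 45.7
```

Scaled: 295 mm / 600 = 0.4917, 288 mm / 600 = 0.48.

steer_hand(offsets={"increments": [[0,0,0,-0.0133,0.075,0,36],[0,0,0,-0.0283,0.1667,0,36],[0,0,0,-0.0433,0.2583,0,36],[0,0,0,-0.0583,0.35,0,36],[0,0,0,-0.07,0.4333,0,36],[0,0,0,-0.0767,0.48,0.0167,36],[0,0,0,-0.0767,0.4917,0.0833,36],[0,0,0,-0.0767,0.4917,0.1333,36]]})

```text
time: 11.88
tool_pos: [451.2, 89.3, 117.7]
tcp_rot: [-180.0, -0.2, -179.9]
ft_force: [-0.0, -1.0, -0.9]
finger_gap: 42.2
grip_force: 45.8
```

steer_hand(offsets={"increments": [[0,0,0,0,0,0.0317,36],[0,0,0,0,0,0.0317,36],[0,0,0,0,0,0.0317,36]]})

```text
time: 12.25
tool_pos: [452.8, 88.5, 101.7]
tcp_rot: [-180.0, -0.0, -180.0]
ft_force: [0.5, 0.5, 0.2]
finger_gap: 42.5
grip_force: 45.8
```

```bash
python3 - <<'E'
from bench import r, viewer, workorder;import cv2,pickle
from h import *
s=r.sense();print(s["tool_pos"]);d=viewer.snapshot("wrist");c=viewer.snapshot("scene")["pixels"][150:250,190:310]
pickle.dump(d,open("wF.pkl","wb"))
a=cv2.resize(d["pixels"][130:280,170:340],(400,353),interpolation=cv2.INTER_CUBIC);b=cv2.resize(c,(400,333),interpolation=cv2.INTER_CUBIC)
b=cv2.copyMakeBorder(b,0,20,0,0,cv2.BORDER_CONSTANT);cv2.imwrite("pics/p3.png",cv2.hconcat([a,b]))
E
```

```text
[452.81986189  88.45298919 101.68842903]
```

View pics/p3.png

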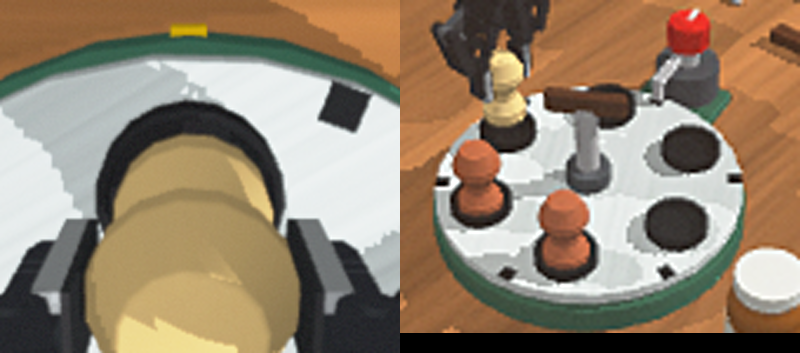

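The blank's foot (panel x 112–268, front edge y 133) lines up sideways with the nest (x 97–285, front edge y 101). I still have to check it fore and aft.

```bash
python3 - <<'E'
from h import *;import pickle
np.set_printoptions(precision=1,suppress=True)
F=pickle.load(open("wF.pkl","rb"))
k=400/170
print("nest front edge->centre",atz(F,170+191/k,130+101/k,59)+[28.5,0,0])
for z in(73,76,79,82): print("foot front->centre",z,atz(F,170+190/k,130+133/k,z)+[21,0,0])
print("nest L/R at widest",atz(F,170+97/k,130+190/k,59),atz(F,170+285/k,130+190/k,59))
print("foot L/R",atz(F,170+112/k,130+195/k,76),atz(F,170+270/k,130+195/k,76))
E
```

```text
nest front edge->centre [454.8  88.   59. ]
foot front->centre 73 [453.   87.8  73. ]
foot front->centre 76 [452.2  87.8  76. ]
foot front->centre 79 [451.4  87.8  79. ]
foot front->centre 82 [450.6  87.8  82. ]
nest L/R at widest [453.1  60.3  59. ] [453.1 115.7  59. ]
foot L/R [448.5  66.9  76. ] [448.4 109.3  76. ]
```

Scaled: 22.5 mm / 600 = 0.0375, -2.5 mm / 600 = -0.0042.

steer_hand(offsets={"increments": [[0,0,0,-0.0042,0,0,36],[0,0,0,-0.0042,0,0.0133,36],[0,0,0,-0.0042,0,0.025,36],[0,0,0,-0.0042,0,0.0333,36],[0,0,0,-0.0042,0,0.0367,36],[0,0,0,-0.0042,0,0.0375,36],[0,0,0,-0.0042,0,0.0375,36]]})

```text
time: 13.22
tool_pos: [455.6, 88.5, 79.8]
tcp_rot: [-180.0, 0.0, -180.0]
ft_force: [-5.1, -1.0, 10.1]
finger_gap: 42.7
grip_force: 46.7
```

Scaled: -95 mm / 600 = -0.1583, -80 mm / 600 = -0.1333.

steer_hand(offsets={"increments": [[0,0,0,0,0,0,50],[0,0,0,0,0,0,64],[0,0,0,0,0,0,64],[0,0,0,0,0,-0.0167,64],[0,0,0,0,0,-0.0667,64],[0,0,0,0,0,-0.1333,64],[0,0,0,0,0,-0.1583,64],[0,0,0,0,0,-0.1583,64]]})

```text
time: 14.22
tool_pos: [456.2, 88.6, 175.0]
tcp_rot: [180.0, 0.2, -180.0]
ft_force: [0.3, 0.1, -0.5]
finger_gap: 64.0
grip_force: 0.0
```

```bash
python3 - <<'E'
from bench import r, viewer, workorder;import cv2,pickle
from h import *
s=r.sense();print(s["tool_pos"]);d=viewer.snapshot("wrist");c=viewer.snapshot("scene")["pixels"][150:250,190:310]
pickle.dump(d,open("wG.pkl","wb"))
a=cv2.resize(d["pixels"][130:280,170:340],(400,353),interpolation=cv2.INTER_CUBIC);b=cv2.resize(c,(400,333),interpolation=cv2.INTER_CUBIC)
b=cv2.copyMakeBorder(b,0,20,0,0,cv2.BORDER_CONSTANT);cv2.imwrite("pics/p4.png",cv2.hconcat([a,b]))
E
```

```text
[456.20307986  88.60015436 175.00508654]
```

View pics/p4.png

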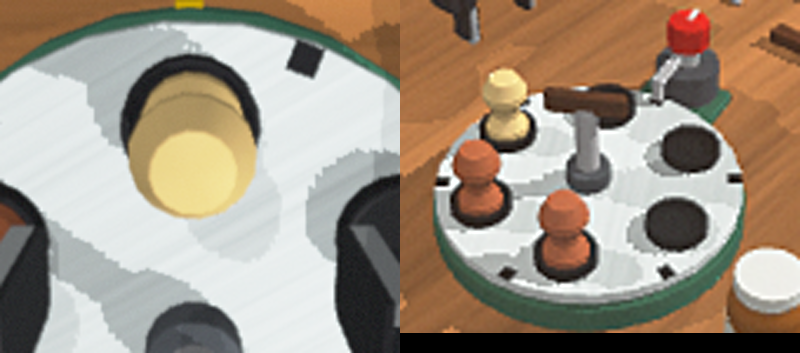

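The blank stands upright and centred in the front nest (left panel (193,150)). Next is the handle.

Scaled: -104 mm / 600 = -0.1733, -95 mm / 600 = -0.1583, -31 degrees / 360 = -0.0861.

steer_hand(offsets={"increments": [[0,0,-0.0222,-0.05,0,0,50],[0,0,-0.05,-0.1167,0,0,44],[0,0,-0.0778,-0.1583,0,0,44],[0,0,-0.0861,-0.1733,0,0,44],[0,0,-0.0861,-0.1733,0,0,44],[0,0,-0.0861,-0.1733,0,0.0333,44],[0,0,-0.0861,-0.1733,0,0.0633,44],[0,0,-0.0861,-0.1733,0,0.07,44]]})

```text
time: 15.32
tool_pos: [557.1, 88.5, 128.7]
tcp_rot: [179.9, -0.2, -149.0]
ft_force: [-0.1, -0.5, -0.5]
finger_gap: 43.8
grip_force: 0.0
```

steer_hand(offsets={"increments": [[0,0,0,0,0,0,25],[0,0,0,0,0,0,19]]}, grip_force=20)

```text
time: 15.58
tool_pos: [559.4, 88.0, 131.9]
tcp_rot: [-179.9, -0.0, -149.0]
ft_force: [0.5, -3.8, -5.1]
finger_gap: 20.0
grip_force: 19.7
```

steer_hand(offsets={"increments": [[0,0,0,0,0,0,12],[0,0,0,0,0,0,12],[0,0,0,0,0,0,12]]})

```text
time: 15.95
tool_pos: [559.4, 88.0, 131.9]
tcp_rot: [-180.0, -0.0, -149.0]
ft_force: [1.9, -4.5, -5.0]
finger_gap: 19.7
grip_force: 19.8
```

Scaled: -5 mm / 600 = -0.0083.

steer_hand(offsets={"increments": [[0,0,0,0,0,0,34],[0,0,0,0,0,0,34],[0,0,0,0,0,-0.0083,34],[0,0,0,0,0,-0.0083,34],[0,0,0,0,0,-0.0083,11],[0,0,0,0,0,-0.0083,11],[0,0,0,0,0,-0.0083,11],[0,0,0,0,0,-0.0083,11]]})

```text
time: 16.95
tool_pos: [559.7, 88.1, 137.1]
tcp_rot: [-179.9, 0.0, -149.0]
ft_force: [2.1, -4.6, 1.6]
finger_gap: 13.3
grip_force: 24.0
```

```bash
python3 -c "
from bench import r, viewer, workorder
s=r.sense();print(s['wrist_torque'],s['ft_force'],s['finger_gap'])"
```

```text
[-0.76305291 -0.37866792 -0.03124991] [ 2.06904812 -4.64061386  1.59929415] 13.34528799875552
```

Careful with the scale: shifts go in shares of 60 cm and turns go in shares of 360 degrees. That gives: -1 mm / 600 = -0.0017, 32 degrees / 360 = 0.0889.

steer_hand(offsets={"increments": [[0,0,0,0,-0.0017,0,11],[0,0,0.0083,0,-0.0017,0,11],[0,0,0.0194,0,-0.0017,0,11],[0,0,0.0333,0,-0.0017,0,11],[0,0,0.0472,0,-0.0017,0,11],[0,0,0.0611,0,-0.0017,0,11],[0,0,0.075,0,-0.0017,0,11],[0,0,0.0889,0,-0.0017,0,11]]}, grip_force=40)

```text
time: 17.95
tool_pos: [559.5, 89.2, 137.1]
tcp_rot: [179.9, -0.0, 178.9]
ft_force: [-2.3, 3.8, 6.3]
finger_gap: 12.8
grip_force: 40.1
```

steer_hand(offsets={"increments": [[0,0,0.0139,0,0,0,11],[0,0,0.0278,0,0,0,11],[0,0,0.0417,0,0,0,11],[0,0,0.0556,0,0,0,11],[0,0,0.0667,0,0,0,11],[0,0,0.075,0,0,0,11],[0,0,0.0778,0,0,0,11],[0,0,0.0778,0,0,0,11]]})

```text
time: 18.95
tool_pos: [559.7, 90.2, 137.1]
tcp_rot: [179.8, -0.1, 151.1]
ft_force: [-0.1, 9.6, 4.2]
finger_gap: 12.8
grip_force: 40.0
```

```bash
python3 -c "
from bench import r, viewer, workorder
s=r.sense();print(s['wrist_torque'],s['ft_force'],s['finger_gap'])"
```

```text
[ 1.27854502  0.00311193 -0.09776601] [-0.12067741  9.60480926  4.20427088] 12.800073416863611
```

Scaled: -80 mm / 600 = -0.1333, -60 mm / 600 = -0.1.

steer_hand(offsets={"increments": [[0,0,0,0,0,0,20],[0,0,0,0,0,0,40],[0,0,0,0,0,0,44],[0,0,0,0,0,-0.0167,44],[0,0,0,0,0,-0.0667,44],[0,0,0,0,0,-0.1,60],[0,0,0,-0.0167,0,-0.1333,62],[0,0,0,-0.0167,0,-0.1333,62]]})

```text
time: 19.95
tool_pos: [570.2, 82.7, 219.4]
tcp_rot: [179.9, 0.2, 151.0]
ft_force: [-0.2, -0.0, 0.6]
finger_gap: 62.0
grip_force: 0.0
```

```bash
python3 - <<'E'
from bench import r, viewer, workorder;import cv2,pickle
d=viewer.snapshot("wrist");s=r.sense();print(s["tool_pos"],s["tcp_rot"]);pickle.dump(d,open("wH.pkl","wb"))
c=viewer.snapshot("scene")["pixels"][140:250,180:330];pickle.dump(c,open("cH.pkl","wb"))
a=cv2.resize(d["pixels"],(512,384));b=cv2.resize(c,(512,375),interpolation=cv2.INTER_CUBIC);b=cv2.copyMakeBorder(b,0,9,0,0,cv2.BORDER_CONSTANT)
cv2.imwrite("pics/p5.png",cv2.resize(cv2.hconcat([a,b]),(800,300),interpolation=cv2.INTER_AREA))
E
```

```text
[569.20083123  82.79905993 217.69681524] [1.79937150e+02 9.30891571e-02 1.51007915e+02]
```

View pics/p5.png

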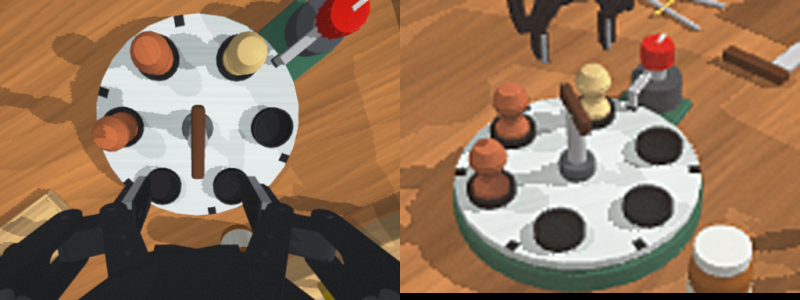

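The table has gone one position: the bar is parallel to the tool, the blank stands upright beside the lock, and the reddish knobs are seated. Next is the cap, located with a silhouette fit.

Scaled: 158 mm / 600 = 0.2633, 143 mm / 600 = 0.2383, 20 degrees / 360 = 0.0556.

steer_hand(offsets={"increments": [[0,0,0.0111,0.0583,0.0633,0.0083,62],[0,0,0.025,0.1167,0.1283,0.0333,62],[0,0,0.0389,0.175,0.1917,0.0583,62],[0,0,0.05,0.22,0.2417,0.08,62],[0,0,0.0556,0.2383,0.2633,0.0883,62],[0,0,0.0556,0.2383,0.2633,0.0883,62],[0,0,0.0556,0.2383,0.2633,0.0883,62]]})

```text
time: 20.92
tool_pos: [519.8, 289.6, 163.3]
tcp_rot: [-179.9, 0.0, 131.1]
ft_force: [-0.4, -0.7, 0.6]
finger_gap: 61.5
grip_force: 0.0
```

```bash
cat > cap.py <<'E'
from bench import r, viewer, workorder;from h import *;import pickle,os
def red(d):
    g=cv2.cvtColor(d["pixels"],cv2.COLOR_BGR2HSV);m=cv2.inRange(g,(0,170,110),(4,255,255))|cv2.inRange(g,(174,170,110),(180,255,255))
    m=cv2.morphologyEx(m,cv2.MORPH_OPEN,np.ones((2,2)));n,l,st,_=cv2.connectedComponentsWithStats(m);k=1+st[1:,4].argmax()
    return l==k,st[k]
def fit(ds,z0=74):
    a=np.linspace(0,2*np.pi,40);H=[];
    def cen(h):
        M=cv2.moments(cv2.convexHull(h.astype(np.float32)));return np.array([M["m10"],M["m01"]])/M["m00"]
    for d in ds:
        ys,xs=np.nonzero(red(d)[0]);H.append(cen(np.c_[xs,ys]))
    def f(p):
        P=np.array([[p[0]+21*np.cos(t),p[1]+21*np.sin(t),z] for z in(z0,z0+30) for t in a]);return np.concatenate([cen(proj(d,P))-h for d,h in zip(ds,H)])
    q=least_squares(f,[521,290]);return q.x,q.fun
if __name__=="__main__":
    np.set_printoptions(precision=1,suppress=True)
    d=viewer.snapshot("wrist");pickle.dump(d,open("wI.pkl","wb"));st=r.sense();print(st["tool_pos"],st["tcp_rot"])
    print("I",red(d)[1],fit([d]))
    for n in("wA","top0","scene0"):
        e=pickle.load(open(n+".pkl","rb"));print(n,red(e)[1],fit([e]))
E
python3 cap.py
```

```text
[520.2 289.4 163.7] [-180.    0.  131.]
I [ 229  171   56   61 2389] (array([524.2, 290.2]), array([-0., -0.]))
wA [ 367  187   39   36 1009] (array([524. , 291.3]), array([-0.,  0.]))
top0 [191 201  10  10  67] (array([521. , 286.6]), array([-0., -0.]))
scene0 [ 30   2  30  32 642] (array([-75. , 308.3]), array([123.7,  88.8]))
```

Scaled: 86 mm / 600 = 0.1433, 80 mm / 600 = 0.1333.

steer_hand(offsets={"increments": [[0,0,0,-0.0017,0.0033,0.05,60],[0,0,0,-0.0017,0.0033,0.1,60],[0,0,0,-0.0017,0.0033,0.1333,60],[0,0,0,-0.0017,0.0033,0.1433,60],[0,0,0,-0.0017,0.0033,0.1433,60],[0,0,0,-0.0017,0.0033,0.1433,36],[0,0,0,-0.0017,0.0033,0.1433,36],[0,0,0,-0.0017,0.0033,0.1433,36]]}, grip_force=80)

```text
time: 21.98
tool_pos: [523.0, 291.2, 79.0]
tcp_rot: [179.9, 0.0, 131.0]
ft_force: [-0.3, -1.0, 3.6]
finger_gap: 39.7
grip_force: 79.8
```

```bash
python3 -c "
from bench import r, viewer, workorder
s=r.sense();print(s['tool_pos'],s['wrist_torque'],s['ft_force'],s['finger_gap'],s['grip_force'])"
```

```text
[522.9771877  291.18985899  79.03970146] [-0.1358714  -0.07723828  0.02822761] [-0.32038238 -1.02378345  3.55936718] 39.65441970970313 79.83713865280151
```

Scaled: 9.5 mm / 600 = 0.0158, 8.5 mm / 600 = 0.0142.

steer_hand(offsets={"increments": [[0,0,0,0,0,0.005,36],[0,0,0,0,0,0.01,36],[0,0,0,0,0,0.0142,36],[0,0,0,0,0,0.0158,36],[0,0,0,0,0,0.0158,36],[0,0,0,0,0,0.0158,36]]}, grip_force=90)

```text
time: 22.72
tool_pos: [523.1, 291.2, 69.9]
tcp_rot: [179.9, 0.0, 131.0]
ft_force: [-2.5, -2.4, 10.7]
finger_gap: 39.7
grip_force: 90.6
```

Scaled: 1 mm / 600 = 0.0017.

steer_hand(offsets={"increments": [[0,0,0,0,0,0.0017,36],[0,0,0,0,0,0.0017,36],[0,0,0,0,0,0.0017,36]]})

```text
time: 23.1
tool_pos: [523.1, 291.2, 69.1]
tcp_rot: [179.9, 0.0, 131.0]
ft_force: [-2.6, -1.7, 11.3]
finger_gap: 39.3
grip_force: 90.7
```

```bash
python3 -c "
from bench import r, viewer, workorder
s=r.sense();print(s['tool_pos'],s['wrist_torque'],s['ft_force'])"
```

```text
[523.05654882 291.21843968  69.05580974] [-0.49255482  0.54462457 -0.01366267] [-2.59735491 -1.67944856 11.30760193]
```

Scaled: 55 degrees / 360 = 0.1528.

steer_hand(offsets={"increments": [[0,0,0.0111,0,0,0,36],[0,0,0.0306,0,0,0,36],[0,0,0.0528,0,0,0,36],[0,0,0.075,0,0,0,36],[0,0,0.0972,0,0,0,36],[0,0,0.1167,0,0,0,36],[0,0,0.1361,0,0,0,36],[0,0,0.1528,0,0,0,36]]})

```text
time: 24.1
tool_pos: [523.6, 291.4, 69.4]
tcp_rot: [179.8, -0.1, 75.8]
ft_force: [-1.0, -2.1, 12.6]
finger_gap: 39.7
grip_force: 90.7
```

steer_hand(offsets={"increments": [[0,0,0.0111,0,0,0,36],[0,0,0.0167,0,0,0,36],[0,0,0.0194,0,0,0,36],[0,0,0.0194,0,0,0,36]]})

```text
time: 24.6
tool_pos: [523.7, 291.3, 69.4]
tcp_rot: [179.8, -0.1, 69.0]
ft_force: [-1.5, -2.4, 10.9]
finger_gap: 39.2
grip_force: 91.0
```

```bash
python3 -c "
from bench import r, viewer, workorder
s=r.sense();print(s['tool_pos'],s['wrist_torque'],s['ft_force'])"
```

```text
[523.69616738 291.32132561  69.38602274] [-0.46363518  0.15074238  0.07154541] [-1.5057629  -2.43167297 10.92675059]
```

Scaled: -5 mm / 600 = -0.0083, -4 mm / 600 = -0.0067.

steer_hand(offsets={"increments": [[0,0,0,0,0,-0.0033,36],[0,0,0,0,0,-0.0067,36],[0,0,0,0,0,-0.0083,36],[0,0,0,0,0,-0.0083,36]]})

```text
time: 25.1
tool_pos: [523.6, 291.3, 74.0]
tcp_rot: [179.8, -0.1, 69.0]
ft_force: [0.7, -1.4, 7.8]
finger_gap: 39.5
grip_force: 90.7
```

steer_hand(offsets={"increments": [[0,0,0,0,0,0,44],[0,0,0,0,0,0,56],[0,0,0,0,0,0,60],[0,0,0,0,0,-0.0167,60],[0,0,0,0,0,-0.0667,60],[0,0,0,0,0,-0.1333,60],[0,0,0,-0.0333,0,-0.1667,60],[0,0,0,-0.0333,0,-0.1667,60]]})

```text
time: 26.1
tool_pos: [516.4, 272.3, 175.3]
tcp_rot: [179.8, -0.2, 69.0]
ft_force: [-0.3, -0.1, -0.6]
finger_gap: 59.9
grip_force: 0.0
```

```bash
python3 - <<'E'
from cap import *
np.set_printoptions(precision=1,suppress=True)
d=viewer.snapshot("wrist");pickle.dump(d,open("wJ.pkl","wb"));sc=viewer.snapshot("scene");pickle.dump(sc,open("scJ.pkl","wb"))
print("J up",fit([d]),"J z69.5",fit([d],69.5),"before",fit([pickle.load(open("wI.pkl","rb"))]))
# white pointer direction before/after in wrist view (top plane)
for n,z in(("wI",104),("wJ",99.5)):
    e=pickle.load(open(n+".pkl","rb"));c=fit([e],z-30)[0];uv=proj(e,[c[0],c[1],z])[0]
    g=cv2.cvtColor(e["pixels"],cv2.COLOR_BGR2HSV);x0,y0=int(uv[0]),int(uv[1]);w=26
    m=(g[...,1]<90)&(g[...,2]>170);ys,xs=np.nonzero(m[y0-w:y0+w,x0-w:x0+w]);
    P=np.array([atz(e,x+x0-w,y+y0-w,z)[:2]-c for x,y in zip(xs,ys)]);P=P[np.hypot(*P.T)<22];k=P.mean(0);print(n,len(P),k,np.degrees(np.arctan2(k[1],k[0])))
a=pickle.load(open("scene0.pkl","rb"))["pixels"];b=sc["pixels"]
for nm,im in(("before",a),("after",b)):
    g=cv2.cvtColor(im,cv2.COLOR_BGR2HSV)[130:185,255:300];m=(cv2.inRange(g,(0,170,90),(4,255,255))|cv2.inRange(g,(174,170,90),(180,255,255)))>0
    ys,xs=np.nonzero(m);print(nm,xs.mean()+255,ys.mean()+130,ys.min()+130,ys.max()+130,len(xs))
E
```

```text
J up (array([524.1, 290.2]), array([ 0., -0.])) J z69.5 (array([523.8, 289.3]), array([-0.,  0.])) before (array([524.2, 290.2]), array([-0., -0.]))
wI 196 [-2.5  7.7] 107.71285917841244
wJ 188 [8.1 4.3] 28.287038698751996
before 276.08029197080293 159.52554744525548 153 165 137
after 275.82481751824815 160.62773722627736 154 167 137
```

```bash
python3 - <<'E'
from cap import *
b=pickle.load(open("cH.pkl","rb")).astype(int);c=pickle.load(open("scJ.pkl","rb"))["pixels"][140:250,180:330].astype(int)
D=(abs(b-c).max(2)>60);n,l,st,ce=cv2.connectedComponentsWithStats(D.astype(np.uint8))
for s_,q in zip(st[1:],ce[1:]):
    if s_[4]>6: print(s_,(q+[180,140]).round())
for nm in("wI","wJ"):
    e=pickle.load(open(nm+".pkl","rb"));z=104 if nm=="wI" else 99.5
    c0=fit([e],z-30)[0];g=cv2.cvtColor(e["pixels"],cv2.COLOR_BGR2HSV);uv=proj(e,[*c0,z])[0].astype(int);w=26
    m=((g[...,1]<90)&(g[...,2]>170)).astype(np.uint8)[uv[1]-w:uv[1]+w,uv[0]-w:uv[0]+w];n,l,st,ce=cv2.connectedComponentsWithStats(m)
    for k in range(1,n):
        if st[k,4]>15:
            ys,xs=np.nonzero(l==k);P=np.array([atz(e,x+uv[0]-w,y+uv[1]-w,z)[:2] for x,y in zip(xs,ys)]);U=np.linalg.svd(P-P.mean(0))[2][0];print(nm,st[k,4],(P.mean(0)-c0).round(1),np.degrees(np.arctan2(U[1],U[0])).round())
E
```

```text
[ 40   0  30  24 259] [231. 148.]
[ 73   0  15  19 150] [258. 147.]
[94  0  7  4 22] [277. 141.]
[94 13  9  5 23] [278. 155.]
[88 26  7  5 13] [272. 168.]
[ 8 47  7  2  9] [191. 187.]
wI 178 [-2.6 10.6] -79.0
wI 88 [ -1.2 -23.8] 28.0
wJ 165 [8.  7.6] -141.0
wJ 80 [  8.8 -21.4] -116.0
```

The pointer has turned 62° clockwise, the cap sits about 4.5 mm down, and the knobs haven't moved.

```bash
python3 -c "
from bench import r, viewer, workorder
print(workorder.hand_in())"
```

```text
the job is handed in; nothing more can be done
None
```

The job is handed in with no verdict returned: the dark knob stands in the tray, the blank stands in the front nest, the table has turned one position clockwise, and the red cap is twisted 62° and holding about 4.5 mm down by my camera measurements.

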